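Give the small wheel a full turn, then hold the brake block on its rim

TASK

The small bare wheel lies flat on its axle in the bench vice: turn it by hand one full turn anticlockwise (seen from above) and stop with its valve back where it started. Then pick up the spring brake block, bring it beside the rim at rim height and gently press its rubber pad squarely onto the outside of the rim, towards the hub, until its spring is about half compressed, and finish while holding it there at a steady push, with the wheel still where the turn left it, so that I can tighten the axle nut. Leave the tub, spanner and pedal alone.

Things in the scene. Friction and masses are not known exactly. Their poses are not given: they have to be found in the camera images.
- vice: Blue bench vice fixed to the bench, holding a steel axle upright. Origin: on the axle's line, at bench height; z up. Base 170 x 110 mm; jaws up to 89 mm high, reaching 41 mm in x and 38 mm in y from the axle; screw handle at its -x end, 90 mm out, under 45 mm high. The axle, 12 mm thick with a 20 mm nut, ends 166 mm above the bench. Carries the wheel.
- hub (a point): Middle of the wheel: on the axle's line, at mid-height of the rim (135 mm above the bench). The wheel's hub is 42 mm in diameter, 120 to 150 mm above the bench. Three straight radial spokes, 14 mm wide, 126 to 144 mm above the bench, join it to the rim at 60, 180 and 300 degrees from the valve; the gaps (74 mm from hub to rim) are open right through.
- wheel (a joint): Turn of the wheel about the upright axle, rad; grows anticlockwise seen from above and counts on past a full turn; starts between -0.9 and 0.9. Bare aluminium wheel lying flat, rim 216 mm outside diameter, 190 mm inside, 122 to 148 mm above the bench. Slight friction (0.06 N m): it stays where it is left.
- valve (a point): The wheel's only valve: a straight black rubber stem 11 mm thick with a thin brass tip that points from the inside of the rim towards the hub, 95 to 62 mm from the axle. This point is on it, 88 mm from the axle at mid-height of the rim, and turns with the wheel.
- block: Spring brake block, loose on the bench: a pale wooden body 70 x 36 x 58 mm (x, y, z), 0.22 kg nominal, to be held across its 36 mm width. Origin: centre of its underside, z up. From its +x end a steel rod, 28 mm above the underside, carries a rubber pad (44 mm wide, 30 mm high, 12 mm thick) on a spring.
- pad_face (a point): Centre of the pad's flat outer face: at rest 71 mm ahead (+x) of the block's origin and 28 mm above its underside; it comes back as the spring is pressed.
- pad (a joint): How far the pad is pushed back into the block, m: 0 at rest, 0.020 fully pressed (then it is rigid). The spring is preloaded: 4 N just before it moves, plus 0.5 N per mm, so 9 N at half its travel.
- tub: Bystander: white round grease tub with a black lid, 68 mm diameter, 75 mm high. Origin: centre of its underside.
- spanner: Bystander: steel spanner lying on the far side of the bench, about 180 mm long. Origin: on its underside near the middle.
- pedal: Bystander: black bicycle pedal 95 x 80 x 28 mm with a 50 mm steel spindle sticking out, lying on the far side of the bench. Origin: centre of its underside.
Mind the look-alikes: they are no part of the job. What is shaped like the vice but purple is not meant. Of the things that look like the block, the larger one is meant.

How it is judged:
By the outcome, as a careful person would: the job done as asked, in the order asked, and still so for the second after the job is handed in, while the arm keeps its last pose, push and grip.
It also fails if it takes over 69 s, if anything falls off the work surface, if the arm or the gripper's body presses on something with over 40 N, if the wrist force passes 120 N, or if a joint passes its speed limit or range.

ROBOT

A 6-joint arm with a two-finger parallel gripper is mounted at the origin on the work surface. World frame = base frame: x ahead of the robot, y to its left, z up, the work surface at z = 0. Lengths are in m, angles in rad, forces in N, time in s.
With the tool pointing down it reaches from about 0.35 to 0.95 m from the base axis. Payload 17.4 kg.
Tool frame: the origin (TCP) lies midway between the tips of the shut fingers; the grasp point (between the pads) lies 19 mm behind it; z points along the fingers, y is the direction in which the jaws open and shut (so a half turn about z gives the same grasp; the last joint's range is limited). The gripper opens to 93 mm and grips with 3 to 60 N. Pads are 15 mm wide; open, the fingers measure 128 mm over their backs; the gripper's body (75 mm by 188 mm) begins 65 mm behind the grasp point.
Start: joints at [1.08, 0.116, 1.442, -0, 1.584, -0.038], TCP at [0.295, 0.607, 0.219] pointing down, gripper open.
Joint ranges: [-2.83, 2.83], [-0.83, 2.19], [0.07, 2.5], [-1.14, 4.28], [0.01, 3], [-2.97, 2.97]. Speed limits (rad/s): [1.89, 1.89, 2.22, 3.14, 3.14, 3.14].

INTERFACE

Orientations are given as a unit quaternion [x, y, z, w].
In Python, from bench import * gives the robot as it stands. The module is installed in compiled form; this text tells all that it offers.
- The arm moves only by the tool send_rows, never from a script. Its arguments are lists of equal length, an entry for each row: "translation": the shift along the tool's x, y, z in mm, a list of three; "twist": the turn, a rotation vector about the tool's x, y, z in rad, a list of three. In form: {"translation": [[x, y, z], ...], "twist": [[ax, ay, az], ...]}. A call has 1 to 5 rows; each row is the pose to reach, as a shift and turn from the pose commanded when the call began, along the tool's axes at that moment; what a row does not reach only later rows make up. A row lasts 1/8 s, in which the tool goes at most 62.5 mm and 10.7 degrees, less where a joint would pass 70% of its speed; a pose out of reach is approached as far as the arm can. A call with a gripper value outside its range is refused whole. "gripper" is the opening, from 0 (shut) to 1 (fully open), set as the call begins (left out, the last holds). The fingers move at their own pace and stop on an object; the grip force is fixed at half the most. Time passes only in rows, so rows that repeat a pose let the fingers close. It gives the time, the measured TCP pose, the force and the opening at its end, in the units of the state.
- read_state(): the state, without advancing time (a new reading comes with each control period).
- get_image(name): name is "side" or "top" or "wrist"; returns a dict with "frame" (400x640x3 uint8, red, green, blue), "fx", "fy", "cx", "cy" (pixels), "rvec" (rotation vector, rad) and "tvec" (3), from world to camera coordinates, as OpenCV has them. Camera axes: x right, y down, z forward; pixel columns grow to the right and rows downward; lengths in m; the calibration is good to about 2 mm. The wrist camera is an equidistant fisheye: a pixel r from the principal point sees the ray r / f radians off the axis. A picture is of the moment at which its call begins. There is no depth.
- job_done(): hands the job in, once; it reports no verdict.
The state is a dict: "clock": time; "joint_positions": joint angles; "qd": joint speeds; "joint_efforts": joint torques, N m; "tcp_pos": TCP position; "ee_rot": TCP orientation; "force": force on the tool from outside, world axes, zero at the start; "ft_torque": the same for the moment, N m; "opening": finger opening in m.
Only numpy, scipy, OpenCV 4.12 (cv2) and the standard library are available. Lean on these libraries where they do the work, as an engineer would, in place of code of your own. Each camera call takes 0.05 s, during which the arm holds its last target. There are 200 camera calls.

## Working session

There is one attempt and no reset: what is moved stays moved. The work goes in short steps, Python scripts to look and compute and a tool call to move; the robot and the scene stay as the last step left them, time stands still between calls to the robot, and variables do not carry over. Pictures are saved under pics/ and viewed, about 8 in all and at most 12, crops included, and the job is handed in when it is done.

Besides the shell and the picture viewer there is one more tool, called after ">>>" as a command line: name --argument value ..., lists and objects as JSON in quotes. send_rows: Moves the arm, as the interface text tells. Its arguments: {"type":"object","properties":{"translation":{"type":"array"},"twist":{"type":"array"},"gripper":{"type":"number"}},"required":["translation","twist"]}

```bash
mkdir -p pics; cat > h.py <<'E'
from bench import *
import numpy as np, cv2
from scipy.spatial.transform import Rotation as R
def save(name,fn):
    im=get_image(name); cv2.imwrite(f'pics/{fn}.png',cv2.cvtColor(im['frame'],cv2.COLOR_RGB2BGR)); np.save(f'pics/{fn}.npy',im,allow_pickle=True); return im
def load(fn): return np.load(f'pics/{fn}.npy',allow_pickle=True).item()
def ray(im,u,v,fish=False):
    x=(u-im['cx'])/im['fx']; y=(v-im['cy'])/im['fy']
    if fish:
        r=np.hypot(x,y); s=np.sin(r)/max(r,1e-9); d=np.array([x*s,y*s,np.cos(r)])
    else: d=np.array([x,y,1.])
    M=R.from_rotvec(np.ravel(im['rvec'])).as_matrix(); t=np.ravel(im['tvec'])
    return -M.T@t, M.T@d
def onz(im,u,v,z,fish=False):
    o,d=ray(im,u,v,fish); return o+d*(z-o[2])/d[2]
def proj(im,p):
    q=R.from_rotvec(np.ravel(im['rvec'])).apply(p)+np.ravel(im['tvec']); return im['fx']*q[0]/q[2]+im['cx'],im['fy']*q[1]/q[2]+im['cy']
E
python3 - <<'E'
from h import *
s=read_state(); print(s)
for n in('top','side'):
    im=save(n,n+'0'); print(n,ray(im,320,200))
E
```

```text
{'clock': 0.0, 'joint_positions': array([ 1.08023477e+00,  1.16463962e-01,  1.44228504e+00,  1.61931426e-05,
        1.58402044e+00, -3.77986879e-02]), 'qd': array([-0.00031561,  0.00041669,  0.00118257,  0.00100796,  0.00026356,
        0.00039517]), 'joint_efforts': array([-1.62770786e-03, -7.21244359e+01, -6.22635984e+01,  7.78248743e-02,
        2.35148653e-02, -1.22344995e-04]), 'tcp_pos': array([0.29517877, 0.6067923 , 0.21790776]), 'ee_rot': array([ 2.24452626e-01,  9.74484824e-01, -5.65865490e-04, -1.61454917e-04]), 'force': array([ 0.28494313,  0.07017832, -0.56920027]), 'ft_torque': array([ 0.01366262, -0.05835366,  0.01759383]), 'opening': 0.09274378527998776}
top (array([ 0.38226222, -0.00478419,  1.09813858]), array([ 0.22443958, -0.01144421, -0.97460578]))
side (array([ 0.15294484, -0.74361002,  0.72369939]), array([ 0.403268  ,  0.70086367, -0.58849353]))
```

View pics/top0.png

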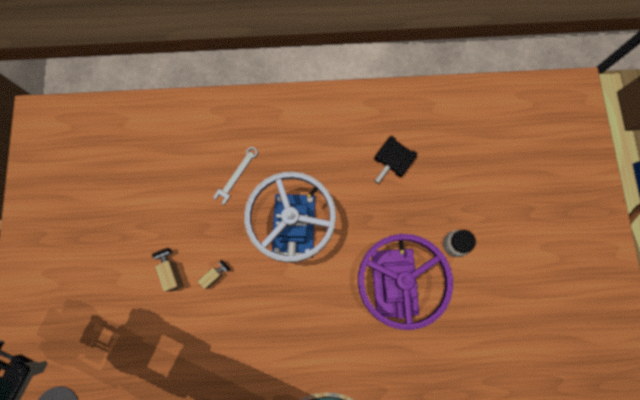

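View pics/side0.png

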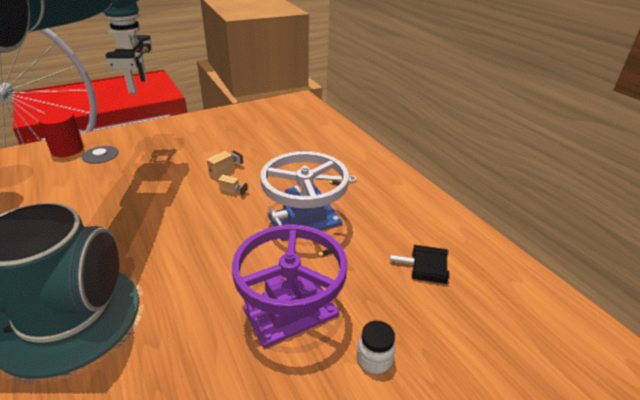

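Top view: the blue vice with the bare wheel has its hub at about (291,215), and the valve is near (313,190). The purple look-alike is at (405,281). Candidates for the block are the larger one at (167,272), pad at (162,253), and the smaller one at (212,277). I choose the larger and check it in a crop.

```bash
python3 - <<'E'
from h import *
im=load('top0'); f=im['frame'].astype(int)
c=im['frame'][150:310,140:350]; cv2.imwrite('pics/crop0.png',cv2.cvtColor(cv2.resize(c,None,fx=3.7,fy=3.7,interpolation=cv2.INTER_CUBIC),cv2.COLOR_RGB2BGR))
# wheel: pale grey
m=((f.max(2)-f.min(2)<30)&(f.min(2)>120)).astype(np.uint8); m[:165]=0;m[270:]=0;m[:,:242]=0;m[:,342:]=0
ys,xs=np.nonzero(m); 
h=cv2.convexHull(np.c_[xs,ys].astype(np.int32))[:,0]
P=np.array([onz(im,u,v,0.148)[:2] for u,v in h])
A=np.c_[2*P,np.ones(len(P))]; s=np.linalg.lstsq(A,(P**2).sum(1),rcond=None)[0]
print('hub',s[:2],'r',np.sqrt(s[2]+s[:2]@s[:2]))
hub=s[:2]
# dark within wheel (valve)
print('hub px',proj(im,[*hub,.135]))
for y in range(180,205): 
  for x in range(295,330):
    if f[y,x].max()<60: 
      p=onz(im,x,y,.135)[:2]-hub
      r=np.hypot(*p)
      if r<.097: print((x,y),r.round(3),np.degrees(np.arctan2(p[1],p[0])).round(1))
# wood
hsv=cv2.cvtColor(im['frame'],cv2.COLOR_RGB2HSV)
print(hsv[275,169],hsv[278,208],hsv[300,250])
E
```

```text
hub [0.58248409 0.07201696] r 0.11898004551695236
hub px (np.float64(283.5693272760798), np.float64(210.73102196719955))
(315, 187) 0.095 -55.1
(314, 188) 0.091 -55.4
(315, 188) 0.093 -56.3
(316, 188) 0.095 -57.1
(313, 189) 0.088 -55.7
(314, 189) 0.09 -56.6
(315, 189) 0.092 -57.5
(316, 189) 0.094 -58.4
(312, 190) 0.085 -56.0
(313, 190) 0.087 -57.0
(314, 190) 0.089 -57.9
(315, 190) 0.09 -58.8
(316, 190) 0.092 -59.6
(311, 191) 0.081 -56.4
(312, 191) 0.083 -57.4
(313, 191) 0.085 -58.3
(314, 191) 0.087 -59.2
(315, 191) 0.089 -60.1
(311, 192) 0.08 -57.8
(312, 192) 0.082 -58.8
(313, 192) 0.084 -59.7
(310, 193) 0.076 -58.3
(311, 193) 0.078 -59.3
(312, 193) 0.08 -60.3
(311, 194) 0.077 -60.9
(312, 194) 0.079 -61.8
[ 21 100 176] [ 20 112 173] [ 12 159 175]
```

View pics/crop0.png

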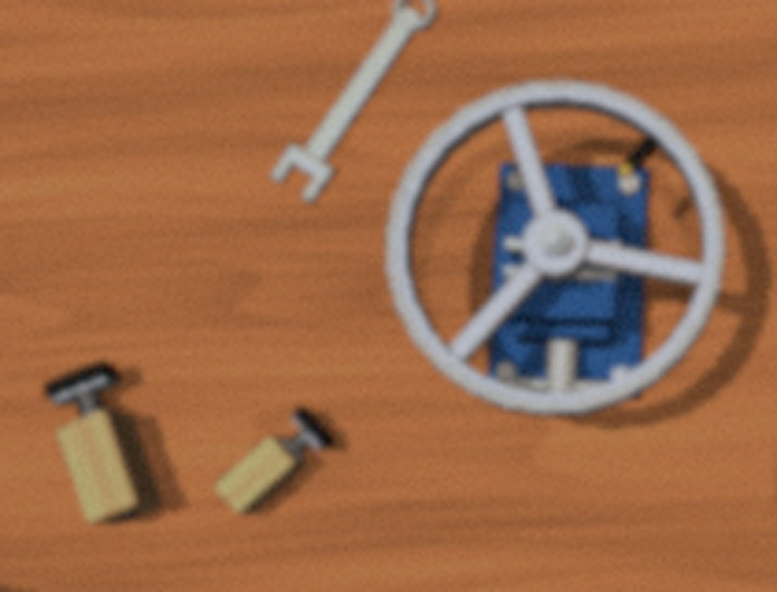

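The crop confirms it: the larger block is on the left at (167,272), with its pad pointing up the image. The smaller one at (212,277) is the look-alike. The spanner contaminated the hub fit, so I redo it with one connected component and get a first estimate of the block.

```bash
cat >> h.py <<'E'
def circ(P):
    from scipy.optimize import least_squares
    A=np.c_[2*P,np.ones(len(P))]; s=np.linalg.lstsq(A,(P**2).sum(1),rcond=None)[0]
    x0=[s[0],s[1],np.sqrt(s[2]+s[:2]@s[:2])]
    return least_squares(lambda q:np.hypot(P[:,0]-q[0],P[:,1]-q[1])-q[2],x0,loss='soft_l1',f_scale=.001).x
def wheel(im,box):
    f=im['frame'].astype(int); m=((f.max(2)-f.min(2)<35)&(f.min(2)>115)).astype(np.uint8)
    k=np.zeros_like(m); k[box[1]:box[3],box[0]:box[2]]=1; m*=k
    n,l,st,_=cv2.connectedComponentsWithStats(m); i=1+st[1:,4].argmax(); print(st[i])
    ys,xs=np.nonzero(l==i); return cv2.convexHull(np.c_[xs,ys].astype(np.int32))[:,0]
E
python3 - <<'E'
from h import *
for n,b,zz in(('top0',(243,165,342,270),.148),('side0',(255,145,353,220),.148)):
    im=load(n); h=wheel(im,b); P=np.array([onz(im,u,v,zz)[:2] for u,v in h]); q=circ(P); print(n,q,len(P))
    if n=='top0':
        hub=q[:2]; f=im['frame']; 
        ys,xs=np.nonzero(f.max(2)<60); v=[onz(im,x,y,.135)[:2]-hub for x,y in zip(xs,ys)]
        v=np.array([a for a in v if .065<np.hypot(*a)<.095]); m=v.mean(0); print('valve',len(v),m,np.degrees(np.arctan2(m[1],m[0])))
        hsv=cv2.cvtColor(f,cv2.COLOR_RGB2HSV); m=((hsv[...,0]>16)&(hsv[...,0]<30)&(hsv[...,1]>60)&(hsv[...,2]>100)).astype(np.uint8)
        n_,l,st,c=cv2.connectedComponentsWithStats(m)
        for i in range(1,n_):
            if 60<st[i,4]<2000 and c[i][1]>200 and c[i][0]<300:
                r=cv2.minAreaRect(np.argwhere(l==i)[:,::-1].astype(np.float32)); print(st[i],c[i],onz(im,*c[i],.05),r)
        for p in((162,253),(167,273)): print(onz(im,*p,.045))
E
```

```text
[ 244  172   92   90 2425]
top0 [0.56806574 0.05727332 0.10674391] 44
valve 29 [ 0.04755027 -0.04777194] -45.13323857992797
[156 261  21  30 398] [165.83919598 275.75376884] [0.4492697  0.38009218 0.05      ] ((165.92462158203125, 275.7030944824219), (28.345178604125977, 14.92143440246582), 70.55996704101562)
[198 268  22  20 224] [208.58928571 277.69196429] [0.43877987 0.27273579 0.05      ] ((208.5482635498047, 277.6792907714844), (10.712867736816406, 21.34269142150879), 48.366458892822266)
[0.50764367 0.39309931 0.045     ]
[0.45632825 0.3791591  0.045     ]
[ 261  152   92   55 1923]
side0 [0.56281677 0.04267564 0.11533309] 28
```

Hub is at about (0.568, 0.057), and the valve at about -45°, so the spokes are at about 15°, 135° and 255°. I'll put the shut fingers into the gap centred at 75° and push the 135° spoke round. First I move over the wheel.

>>> send_rows --translation '[[-55,-35,0],[-105,-70,0],[-155,-105,0],[-205,-138,0],[-255,-172,0]]' --twist '[[0,0,-0.15],[0,0,-0.3],[0,0,-0.453],[0,0,-0.453],[0,0,-0.453]]' --gripper 0

```text
clock: 0.72
tcp_pos: [0.4499, 0.3389, 0.2185]
ee_rot: [-0.0, 1.0, -0.0, -0.0]
force: [0.4, -0.3, 0.9]
opening: 0.0476
```

```bash
python3 - <<'E'
from h import *
im=save('wrist','w1'); print(read_state()['tcp_pos'],ray(im,320,200,True),im['fx'],im['cx'],im['cy'])
E
```

```text
[0.4526372  0.33414858 0.21857595] (array([0.36446364, 0.34087248, 0.38512033]), array([ 0.30569345,  0.0134007 , -0.95203568])) 309.70691628693146 315.7442831510749 198.90033645879208
```

View pics/w1.png

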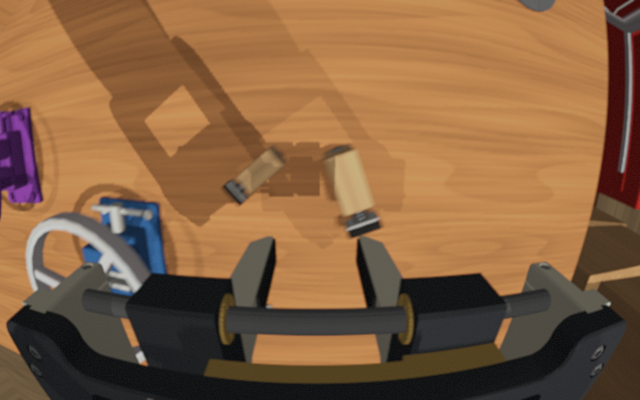

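Wrist view: the larger block's body is at about (352,180) with its pad at (362,222). The small block is at (257,174), and the wheel is at lower left. I compute the block's pose from its bright top face.

```bash
python3 - <<'E'
from h import *
im=load('w1'); f=im['frame']; hsv=cv2.cvtColor(f,cv2.COLOR_RGB2HSV)
print(hsv[180,357],hsv[180,330],hsv[180,338],hsv[180,400], hsv[240,340])
m=((hsv[...,0]>14)&(hsv[...,0]<32)&(hsv[...,2]>170)&(hsv[...,1]<125)).astype(np.uint8); m[:, :315]=0;m[:135]=0;m[225:]=0;m[:,395:]=0
m=cv2.morphologyEx(m,cv2.MORPH_OPEN,np.ones((3,3),np.uint8))
n,l,st,c=cv2.connectedComponentsWithStats(m); i=1+st[1:,4].argmax(); print(st[i],c[i])
pts=np.array([onz(im,x,y,.058,True)[:2] for y,x in np.argwhere(l==i)])
r=cv2.minAreaRect((pts*1000).astype(np.float32)); print(r); print(cv2.boxPoints(r))
cc=cv2.approxPolyDP(cv2.findContours((l==i).astype(np.uint8),0,2)[0][0],4,True)[:,0]; print(cc.tolist())
d=f.max(2)<60; d[:200]=0;d[238:]=0;d[:,:335]=0;d[:,385:]=0
q=np.array([onz(im,x,y,.043,True)[:2] for y,x in np.argwhere(d)]); print('pad',len(q),cv2.minAreaRect((q*1000).astype(np.float32)))
E
```

```text
[ 19  99 201] [ 14 143 127] [ 18  99 200] [ 15 151 187] [ 15 144 199]
[ 335  150   39   65 1768] [351.34954751 183.54524887]
((450.1639709472656, 378.3409118652344), (67.88347625732422, 36.62119674682617), 19.36333465576172)
[[412.07114 384.36215]
 [424.21317 349.8124 ]
 [488.2568  372.31967]
 [476.11478 406.86942]]
[[356, 150], [335, 157], [335, 187], [345, 214], [373, 204]]
pad 169 ((511.3134460449219, 399.3650817871094), (7.7808451652526855, 34.97948455810547), 20.646034240722656)
```

>>> send_rows --translation '[[-40,-55,0],[-80,-110,0],[-110,-165,0],[-125,-205,0],[-131,-221,0]]' --twist '[[0,0,0],[0,0,0],[0,0,0],[0,0,0],[0,0,0]]'

```text
clock: 1.4
tcp_pos: [0.5811, 0.1173, 0.2182]
ee_rot: [0.001, 1.0, -0.0, -0.0]
force: [0.1, 0.4, -1.0]
opening: 0.0004
```

```bash
python3 - <<'E'
from h import *
im=save('wrist','w2'); print(read_state()['tcp_pos'])
hub=np.array([.568,.057])
E
```

```text
[0.58122353 0.11700608 0.21818446]
```

View pics/w2.png

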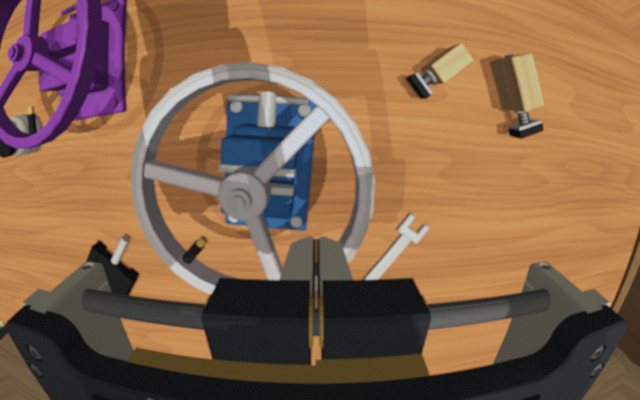

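Wrist view: hub about (243,192), valve stem about (195,250), brass tip (203,240), spokes ending near (148,170), (322,115) and (277,275). The shut fingers hang over the gap right of the third spoke, as wanted. I refine the hub and valve angle from it.

```bash
cat >> h.py <<'E'
def whl(fn,hub=(.568,.057),bluehint=None):
    im=load(fn); f=im['frame'].astype(int); hub=np.array(hub)
    M=np.ogrid[:400,:640]
    m=((f.max(2)-f.min(2)<40)&(f.min(2)>90))
    # radial edge search for outer rim on plane z=.148
    th=np.radians(np.arange(0,360,3)); P=[]
    for t in th:
        rs=np.arange(.090,.125,.0005); on=[]
        for r in rs:
            u,v=projf(im,[hub[0]+r*np.cos(t),hub[1]+r*np.sin(t),.148]); 
            on.append(0<=u<639 and 0<=v<278 and m[int(round(v)),int(round(u))])
        on=np.array(on)
        if on[:24].sum()>10 and not on[-8:].any():
            r=rs[np.nonzero(on)[0][-1]]; P.append(hub+r*np.array([np.cos(t),np.sin(t)]))
    P=np.array(P); return im,circ(P),len(P)
def projf(im,p):
    q=R.from_rotvec(np.ravel(im['rvec'])).apply(p)+np.ravel(im['tvec']); a=np.arctan2(np.hypot(q[0],q[1]),q[2]); h=np.hypot(q[0],q[1])
    return im['fx']*a*q[0]/h+im['cx'],im['fy']*a*q[1]/h+im['cy']
def spokes(im,hub,z=.144,r0=.035,r1=.085):
    f=im['frame'].astype(int); m=((f.max(2)-f.min(2)<35)&(f.min(2)>95)); out=[]
    A=np.arange(-180,180,.5); cnt=[]
    for a in np.radians(A):
        c=0
        for r in np.arange(r0,r1,.002):
            u,v=projf(im,[hub[0]+r*np.cos(a),hub[1]+r*np.sin(a),z])
            if 0<=u<639 and 0<=v<278: c+=m[int(round(v)),int(round(u))]
        cnt.append(c)
    return A,np.array(cnt)
E
python3 - <<'E'
from h import *
im,q,n=whl('w2'); print(q,n); im,q,n=whl('w2',q[:2]); print(q,n)
print('tops',onz(im,243,192,.15,True),onz(im,238,198,.166,True))
hub=q[:2]
for p in((193,253),(203,240)):
    d=onz(im,*p,.138,True)[:2]-hub; print(np.hypot(*d),np.degrees(np.arctan2(d[1],d[0])))
for p in((148,170),(322,115),(277,275)):
    d=onz(im,*p,.144,True)[:2]-hub; print(np.hypot(*d),np.degrees(np.arctan2(d[1],d[0])))
A,c=spokes(im,hub); print([(a,k) for a,k in zip(A,c) if k>17])
E
```

```text
[0.56796251 0.05906053 0.10662235] 83
[0.56809662 0.05909122 0.10664004] 89
tops [0.56406648 0.06063712 0.15      ] [0.56411311 0.0603724  0.166     ]
0.08192499926304149 -43.66603679476322
0.06304217394964963 -44.21210854245862
0.09058506105073964 -104.8732696643758
0.09112111082057414 134.4218944717185
0.0802318920706372 17.85381681065505
[(np.float64(-110.5), np.int64(19)), (np.float64(-110.0), np.int64(23)), (np.float64(-109.5), np.int64(25)), (np.float64(-109.0), np.int64(25)), (np.float64(-108.5), np.int64(25)), (np.float64(-108.0), np.int64(25)), (np.float64(-107.5), np.int64(25)), (np.float64(-107.0), np.int64(25)), (np.float64(-106.5), np.int64(25)), (np.float64(-106.0), np.int64(25)), (np.float64(-105.5), np.int64(25)), (np.float64(-105.0), np.int64(25)), (np.float64(-104.5), np.int64(25)), (np.float64(-104.0), np.int64(25)), (np.float64(-103.5), np.int64(25)), (np.float64(-103.0), np.int64(25)), (np.float64(-102.5), np.int64(25)), (np.float64(-102.0), np.int64(25)), (np.float64(-101.5), np.int64(25)), (np.float64(-101.0), np.int64(25)), (np.float64(-100.5), np.int64(25)), 
[... 1095 characters left out ...]
 (np.float64(132.0), np.int64(25)), (np.float64(132.5), np.int64(25)), (np.float64(133.0), np.int64(25)), (np.float64(133.5), np.int64(25)), (np.float64(134.0), np.int64(25)), (np.float64(134.5), np.int64(25)), (np.float64(135.0), np.int64(25)), (np.float64(135.5), np.int64(25)), (np.float64(136.0), np.int64(25)), (np.float64(136.5), np.int64(25)), (np.float64(137.0), np.int64(25)), (np.float64(137.5), np.int64(25)), (np.float64(138.0), np.int64(25)), (np.float64(138.5), np.int64(25)), (np.float64(139.0), np.int64(25)), (np.float64(139.5), np.int64(25)), (np.float64(140.0), np.int64(25)), (np.float64(140.5), np.int64(25)), (np.float64(141.0), np.int64(21)), (np.float64(141.5), np.int64(19))]
```

```bash
python3 - <<'E'
import numpy as np
def p(a): return 60*np.array([np.cos(np.radians(a)),np.sin(np.radians(a))])
for s in range(76,450,75):
    print(s,[[round(-(d:=p(s+15*k)-p(s))[0]),round(d[1])] for k in range(1,6)])
s=451
print(s,[[round(-(d:=p(s+4*k)-p(s))[0],1),round(d[1],1)] for k in range(1,9)])
E
```

```text
76 [[16, 2], [31, -1], [45, -7], [58, -17], [67, -29]]
151 [[6, -15], [8, -30], [5, -46], [-1, -60], [-11, -72]]
226 [[-13, -9], [-27, -15], [-43, -17], [-58, -15], [-73, -8]]
301 [[-12, 10], [-22, 22], [-27, 37], [-29, 52], [-27, 68]]
376 [[6, 14], [16, 27], [29, 36], [43, 42], [59, 43]]
451 [[np.float64(4.2), np.float64(-0.2)], [np.float64(8.3), np.float64(-0.7)], [np.float64(12.4), np.float64(-1.5)], [np.float64(16.5), np.float64(-2.6)], [np.float64(20.5), np.float64(-4.0)], [np.float64(24.3), np.float64(-5.6)], [np.float64(28.0), np.float64(-7.5)], [np.float64(31.6), np.float64(-9.7)]]
```

>>> send_rows --translation '[[0,0,40],[0,0,75],[0,0,96],[0,0,96]]' --twist '[[0,0,0],[0,0,0],[0,0,0],[0,0,0]]'

```text
clock: 1.95
tcp_pos: [0.5797, 0.1204, 0.1216]
ee_rot: [-0.0, 1.0, -0.0, -0.001]
force: [0.2, -0.6, -0.2]
opening: 0.0005
```

>>> send_rows --translation '[[16,2,0],[31,-1,0],[45,-7,0],[58,-17,0],[67,-29,0]]' --twist '[[0,0,0],[0,0,0],[0,0,0],[0,0,0],[0,0,0]]'

```text
clock: 2.58
tcp_pos: [0.5125, 0.09, 0.1229]
ee_rot: [-0.0, 1.0, 0.0, 0.0]
force: [0.2, -0.0, 0.8]
opening: 0.0005
```

```bash
python3 - <<'E'
from h import *
im=save('wrist','w3'); p=read_state()['tcp_pos'];print(p)
d=p[:2]-[.567,.059]; print(np.hypot(*d),np.degrees(np.arctan2(d[1],d[0])))
A,c=spokes(im,np.array([.567,.059]))
g=np.split(A[c>c.max()*.9],np.nonzero(np.diff(A[c>c.max()*.9])>3)[0]+1); print([(x[0],x[-1]) for x in g])
E
```

```text
[0.51198781 0.08890616 0.12286123]
0.06261564816789866 151.47026187907312
[(np.float64(166.5), np.float64(175.0))]
```

View pics/w3.png

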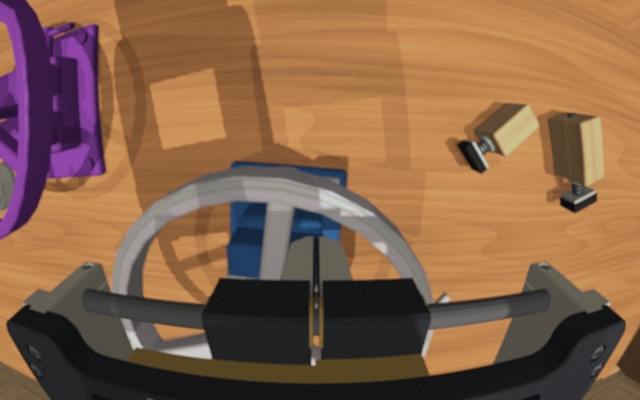

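Wrist view: the fingers at (317,260) are pushing the spoke at (275,235), which has turned to about 171°, 20° ahead of the finger. I carry on round.

>>> send_rows --translation '[[6,-15,0],[8,-30,0],[5,-46,0],[-1,-60,0],[-11,-72,0]]' --twist '[[0,0,0],[0,0,0],[0,0,0],[0,0,0],[0,0,0]]'

```text
clock: 3.25
tcp_pos: [0.525, 0.0177, 0.1226]
ee_rot: [0.0, 1.0, -0.0, -0.0]
force: [-0.2, 0.1, 0.2]
opening: 0.0003
```

>>> send_rows --translation '[[-13,-9,0],[-27,-15,0],[-43,-17,0],[-58,-15,0],[-73,-8,0]]' --twist '[[0,0,0],[0,0,0],[0,0,0],[0,0,0],[0,0,0]]'

```text
clock: 3.88
tcp_pos: [0.5985, 0.0111, 0.1225]
ee_rot: [-0.0, 1.0, -0.0, -0.0]
force: [-1.1, -0.6, -1.1]
opening: -0.0
```

>>> send_rows --translation '[[-12,10,0],[-22,22,0],[-27,37,0],[-29,52,0],[-27,68,0]]' --twist '[[0,0,0],[0,0,0],[0,0,0],[0,0,0],[0,0,0]]'

```text
clock: 4.5
tcp_pos: [0.6243, 0.08, 0.1227]
ee_rot: [-0.0, 1.0, 0.0, 0.0]
force: [0.4, -1.8, 0.2]
opening: 0.0004
```

```bash
python3 - <<'E'
from h import *
p=read_state()['tcp_pos'];print(p)
d=p[:2]-[.567,.059]; print(np.hypot(*d),np.degrees(np.arctan2(d[1],d[0])))
E
```

```text
[0.62432411 0.07998936 0.12266959]
0.061045944039541035 20.110324889880086
```

>>> send_rows --translation '[[6,14,0],[16,27,0],[29,36,0],[36,39,0],[43,42,0]]' --twist '[[0,0,0],[0,0,0],[0,0,0],[0,0,0],[0,0,0]]'

```text
clock: 5.12
tcp_pos: [0.581, 0.1208, 0.1229]
ee_rot: [-0.0, 1.0, -0.0, 0.0]
force: [0.8, -1.1, 1.1]
opening: 0.0005
```

```bash
cat >> h.py <<'E'
def chk(fn,hub=np.array([.567,.059])):
    im=save('wrist',fn); p=read_state()['tcp_pos']; d=p[:2]-hub; print(p,np.hypot(*d),np.degrees(np.arctan2(d[1],d[0])))
    A,c=spokes(im,hub); B=A[c>14]; g=np.split(B,np.nonzero(np.diff(B)>3)[0]+1); print([(float(x[0]),float(x[-1]),x.mean().round(1)) for x in g])
E
python3 -c "
from h import *
chk('w4')"
```

```text
[0.58043135 0.12103687 0.12281644] 0.06347420417300566 77.78367286778003
[(-156.5, -140.0, np.float64(-148.2)), (88.5, 100.5, np.float64(94.5))]
```

>>> send_rows --translation '[[9,1,0],[17,1,0],[26,0,0],[30,-1,0],[34,-2,0]]' --twist '[[0,0,0],[0,0,0],[0,0,0],[0,0,0],[0,0,0]]'

```text
clock: 5.8
tcp_pos: [0.5472, 0.1187, 0.1227]
ee_rot: [-0.0, 1.0, 0.0, 0.0]
force: [1.0, -0.3, -0.1]
opening: -0.0
```

```bash
python3 -c "
from h import *
chk('w5')"
```

```text
[0.54688524 0.11862171 0.1227145 ] 0.06292338339789762 108.64300498106115
[(-116.0, -103.5, np.float64(-109.8)), (124.5, 136.0, np.float64(130.2))]
```

>>> send_rows --translation '[[1.5,-0.5,0],[3,-1,0],[4,-1.4,0],[4,-1.4,0]]' --twist '[[0,0,0],[0,0,0],[0,0,0],[0,0,0]]'

```text
clock: 6.35
tcp_pos: [0.5433, 0.1174, 0.1226]
ee_rot: [-0.0, 1.0, -0.0, -0.0]
force: [-0.2, 1.1, 0.0]
opening: 0.0003
```

>>> send_rows --translation '[[-8,2,0],[-15,2,-20],[-28,0,-70],[-38,0,-96],[-38,0,-96]]' --twist '[[0,0,0],[0,0,0],[0,0,0],[0,0,0],[0,0,0]]'

```text
clock: 6.98
tcp_pos: [0.583, 0.1175, 0.222]
ee_rot: [0.0, 1.0, 0.0, 0.002]
force: [-0.5, -0.5, -0.2]
opening: 0.0008
```

```bash
cat > cmp.py <<'E'
import sys
from h import *
chk(sys.argv[1]); hub=np.array([.567,.059])
for n in('w2',sys.argv[1]):
    im=load(n); A,c=spokes(im,hub); B=A[c>17]; g=np.split(B,np.nonzero(np.diff(B)>3)[0]+1); print(n,[(float(x[0]),float(x[-1]),x.mean().round(1)) for x in g])
    f=im['frame'].astype(int); v=[]
    for y,x in np.argwhere(f.max(2)<75):
        if y<275:
            d=onz(im,x,y,.140,True)[:2]-hub
            a=np.degrees(np.arctan2(d[1],d[0]))
            if .066<np.hypot(*d)<.092 and -75<a<-15: v.append(a)
    print('valve',len(v),np.median(v))
E
python3 cmp.py w6
```

```text
[0.58210982 0.11740556 0.21998221] 0.06032840039371487 75.49530114796815
[(-111.0, -98.5, np.float64(-104.8)), (10.0, 22.5, np.float64(16.2)), (128.0, 140.5, np.float64(134.2))]
w2 [(-109.5, -98.5, np.float64(-104.0)), (10.5, 22.0, np.float64(16.2)), (129.0, 141.0, np.float64(135.0))]
valve 180 -43.97710085748189
w6 [(-110.5, -99.5, np.float64(-105.0)), (10.5, 22.5, np.float64(16.5)), (128.0, 140.0, np.float64(134.0))]
valve 190 -44.436933008512035
```

The turn checks out: the valve is at -44.4° against -44.0° before, seen from the same pose, and the spokes agree within 1°. Next I go over the block at (0.450, 0.378), heading 19.4°.

>>> send_rows --translation '[[26,52,0],[53,104,0],[79,157,0],[106,209,0],[132,261,0]]' --twist '[[0,0,-0.11],[0,0,-0.22],[0,0,-0.338],[0,0,-0.338],[0,0,-0.338]]' --gripper 0.7

```text
clock: 7.65
tcp_pos: [0.4478, 0.3797, 0.2179]
ee_rot: [-0.168, 0.986, -0.0, -0.001]
force: [0.9, 0.3, -0.2]
opening: 0.0454
```

>>> send_rows --translation '[[0,0,40],[0,0,80],[0,0,110],[0,0,110]]' --twist '[[0,0,0],[0,0,0],[0,0,0],[0,0,0]]'

```text
clock: 8.15
tcp_pos: [0.4481, 0.3775, 0.1059]
ee_rot: [-0.168, 0.986, -0.001, -0.002]
force: [-0.2, 0.2, 0.6]
opening: 0.0652
```

```bash
python3 - <<'E'
from h import *
im=save('wrist','w7'); s=read_state(); print(s['tcp_pos'],R.from_quat(s['ee_rot']).as_matrix()[:,0],s['opening'])
E
```

```text
[0.44886521 0.37801271 0.10805434] [-0.94333776 -0.33182792  0.00202382] 0.06497569426675279
```

View pics/w7.png

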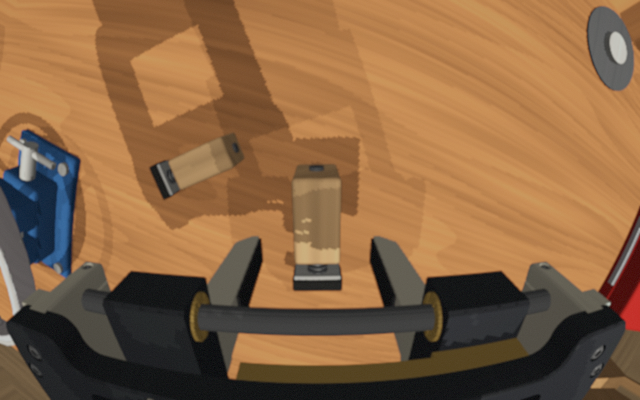

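Wrist view: the larger block stands upright in the picture, its body from x 293 to 341 and y 178 to 265, its pad at (317,278), centred between the open fingers at x 317. I check the top-face numbers, then grasp.

```bash
python3 - <<'E'
from h import *
im=load('w7')
for p in((293,178),(341,178),(341,265),(293,265),(317,222)): print(onz(im,*p,.058,True).round(4))
a=onz(im,317,178,.058,True);b=onz(im,317,265,.058,True);d=b-a;print((a+b)/2,np.hypot(*d[:2]),np.degrees(np.arctan2(d[1],d[0])))
E
```

```text
[0.4221 0.3531 0.058 ]
[0.4107 0.3855 0.058 ]
[0.4766 0.4108 0.058 ]
[0.4893 0.3748 0.058 ]
[0.4482 0.3805 0.058 ]
[0.44962848 0.38103347 0.058     ] 0.07043082308073725 19.431411715838433
```

>>> send_rows --translation '[[0,0,40],[0,0,70],[0,0,90],[0,0,95],[0,0,95]]' --twist '[[0,0,0],[0,0,0],[0,0,0],[0,0,0],[0,0,0]]'

```text
clock: 8.82
tcp_pos: [0.4498, 0.3787, 0.0146]
ee_rot: [-0.168, 0.986, 0.0, 0.0]
force: [-0.4, 0.3, 0.3]
opening: 0.0651
```

>>> send_rows --translation '[[0,0,0],[0,0,0],[0,0,0],[0,0,0],[0,0,0]]' --twist '[[0,0,0],[0,0,0],[0,0,0],[0,0,0],[0,0,0]]' --gripper 0

```text
clock: 9.45
tcp_pos: [0.4495, 0.3784, 0.014]
ee_rot: [-0.168, 0.986, 0.0, 0.0]
force: [-1.0, 0.1, 4.6]
opening: 0.0358
```

>>> send_rows --translation '[[0,0,-15],[0,0,-50],[0,0,-85],[0,0,-107],[0,0,-107]]' --twist '[[0,0,0],[0,0,0],[0,0,0],[0,0,0],[0,0,0]]'

```text
clock: 10.07
tcp_pos: [0.4498, 0.3787, 0.1222]
ee_rot: [-0.168, 0.986, 0.001, 0.001]
force: [-0.0, 0.3, -3.2]
opening: 0.0357
```

>>> send_rows --translation '[[35,-35,0],[70,-80,0],[100,-126,0],[126,-171,0],[150,-217,0]]' --twist '[[0,0,0.07],[0,0,0.14],[0,0,0.21],[0,0,0.28],[0,0,0.338]]'

```text
clock: 10.7
tcp_pos: [0.3787, 0.1224, 0.1191]
ee_rot: [0.001, 1.0, -0.0, -0.001]
force: [0.4, 0.0, -2.4]
opening: 0.0355
```

>>> send_rows --translation '[[4,-20,0],[8,-40,0],[12,-58,0],[14,-63,0],[14,-63,0]]' --twist '[[0,0,0],[0,0,0],[0,0,0],[0,0,0],[0,0,0]]'

```text
clock: 11.32
tcp_pos: [0.3657, 0.0609, 0.12]
ee_rot: [0.0, 1.0, 0.0, -0.0]
force: [-0.1, 0.4, -2.1]
opening: 0.036
```

```bash
python3 - <<'E'
from h import *
s=read_state(); print(s['tcp_pos'],R.from_quat(s['ee_rot']).as_matrix().round(4).tolist(),s['force'])
a=save('wrist','w8')['frame']; t=save('top','t8')['frame'][150:300,200:400]; sd=save('side','s8')['frame'][100:250,180:380]
cv2.imwrite('pics/m8.png',cv2.cvtColor(np.vstack([np.hstack([cv2.resize(t,(400,300)),cv2.resize(sd,(400,300))]),cv2.resize(a[100:325],(800,281))]),cv2.COLOR_RGB2BGR))
E
```

```text
[0.3656571  0.06094452 0.12000802] [[-1.0, 0.0004, -0.0008], [0.0004, 1.0, 0.0001], [0.0008, 0.0001, -1.0]] [-0.14414816  0.35169589 -2.05012063]
```

View pics/m8.png

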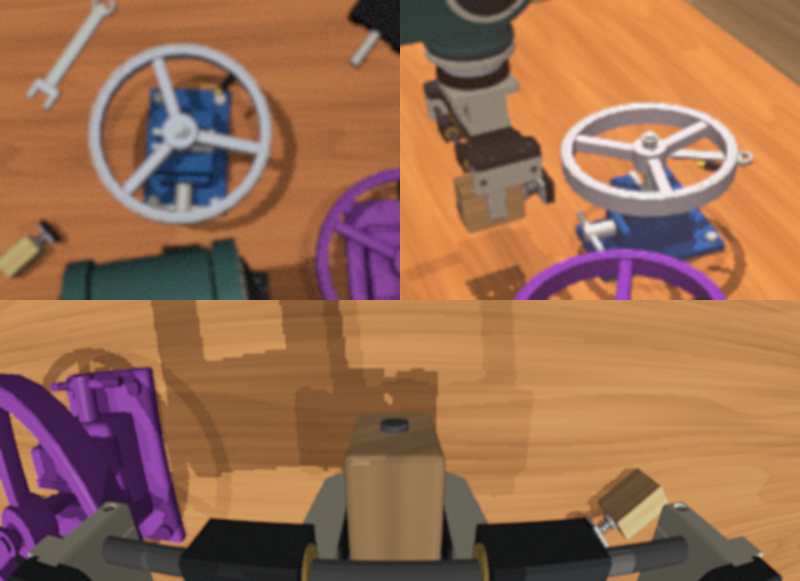

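Montage: the block is held level, the pad at rim height in the side view (pad about (540,185), rim's near edge about (565,155)). In the top view the wheel is unmoved, valve at upper right. I shift 2 mm to the hub line and close in while watching the force.

>>> send_rows --translation '[[-4,-2,-1],[-8,-2.3,-1],[-12,-2.3,-1],[-15,-2.3,-1],[-15,-2.3,-1]]' --twist '[[0,0,0],[0,0,0],[0,0,0],[0,0,0],[0,0,0]]'

```text
clock: 12.1
tcp_pos: [0.381, 0.0586, 0.1216]
ee_rot: [-0.0, 1.0, 0.0, -0.0]
force: [-0.3, -0.6, -2.7]
opening: 0.036
```

>>> send_rows --translation '[[-1,0,0],[-2,0,0],[-3,0,0],[-4,0,0],[-4,0,0]]' --twist '[[0,0,0],[0,0,0],[0,0,0],[0,0,0],[0,0,0]]'

```text
clock: 12.72
tcp_pos: [0.3849, 0.0586, 0.1216]
ee_rot: [-0.0, 1.0, -0.0, -0.0]
force: [-0.3, -0.4, -3.0]
opening: 0.0357
```

>>> send_rows --translation '[[-1,0,0],[-2,0,0],[-3,0,0],[-4,0,0],[-4,0,0]]' --twist '[[0,0,0],[0,0,0],[0,0,0],[0,0,0],[0,0,0]]'

```text
clock: 13.35
tcp_pos: [0.3887, 0.0586, 0.1216]
ee_rot: [-0.0, 1.0, -0.0, -0.0]
force: [-4.6, -0.2, -1.4]
opening: 0.0359
```

>>> send_rows --translation '[[-1,0,0],[-2,0,0],[-3,0,0],[-4,0,0],[-5,0,0]]' --twist '[[0,0,0],[0,0,0],[0,0,0],[0,0,0],[0,0,0]]'

```text
clock: 13.98
tcp_pos: [0.3937, 0.0586, 0.1216]
ee_rot: [-0.0, 1.0, 0.0, -0.0]
force: [-6.4, 0.2, -0.4]
opening: 0.0357
```

>>> send_rows --translation '[[-1,0,0],[-2,0,0],[-3,0,0],[-3,0,0],[-3,0,0]]' --twist '[[0,0,0],[0,0,0],[0,0,0],[0,0,0],[0,0,0]]'

```text
clock: 14.6
tcp_pos: [0.3965, 0.0586, 0.1216]
ee_rot: [-0.0, 1.0, 0.0, -0.001]
force: [-7.9, 0.2, -1.0]
opening: 0.0361
```

```bash
python3 - <<'E'
from h import *
F=[]
sd=None
for i in range(6):
    im=get_image('top'); s=read_state(); F.append(s['force'])
print(np.mean(F,0),np.std(F,0),s['tcp_pos'],s['ft_torque'],s['clock'])
E
```

```text
[-8.4444765   0.376521   -0.58348635] [0.43598228 0.45886678 0.71460227] [0.39652522 0.05861838 0.12156504] [0.09213328 1.25840297 0.01766099] 14.9
```

>>> send_rows --translation '[[-0.5,0,0],[-1,0,0],[-1,0,0],[-1,0,0]]' --twist '[[0,0,0],[0,0,0],[0,0,0],[0,0,0]]'

```text
clock: 15.4
tcp_pos: [0.3975, 0.0586, 0.1216]
ee_rot: [-0.0, 1.0, 0.0, -0.001]
force: [-7.9, 0.6, -0.4]
opening: 0.0363
```

```bash
python3 - <<'E'
from h import *
F=[]
for i in range(6):
    im=save('top','t9'); s=read_state(); F.append(s['force'])
print(np.mean(F,0),s['tcp_pos'],s['opening'])
sd=save('side','s9')['frame'][110:230,200:360]
cv2.imwrite('pics/m9.png',cv2.cvtColor(np.hstack([cv2.resize(im['frame'][160:280,230:350],(400,400),interpolation=2),cv2.resize(sd,(400,300),interpolation=2).copy() if 0 else cv2.copyMakeBorder(cv2.resize(sd,(400,300),interpolation=2),0,100,0,0,0)]),cv2.COLOR_RGB2BGR))
# valve compare in the top camera
hub=np.array([.568,.0575])
for n in('top0','t8','t9'):
    i=load(n); f=i['frame']; v=[]
    for y,x in np.argwhere(f.max(2)<60):
        d=onz(i,x,y,.135)[:2]-hub; a=np.degrees(np.arctan2(d[1],d[0]))
        if .065<np.hypot(*d)<.092 and -75<a<-15: v.append(a)
    print(n,len(v),np.mean(v))
E
```

```text
[-8.61635807  0.38486094  0.10094181] [0.39749847 0.05861673 0.12157003] 0.035645945277696184
top0 24 -44.31713569554619
t8 26 -44.7129318935988
t9 25 -44.62938702849425
```

View pics/m9.png

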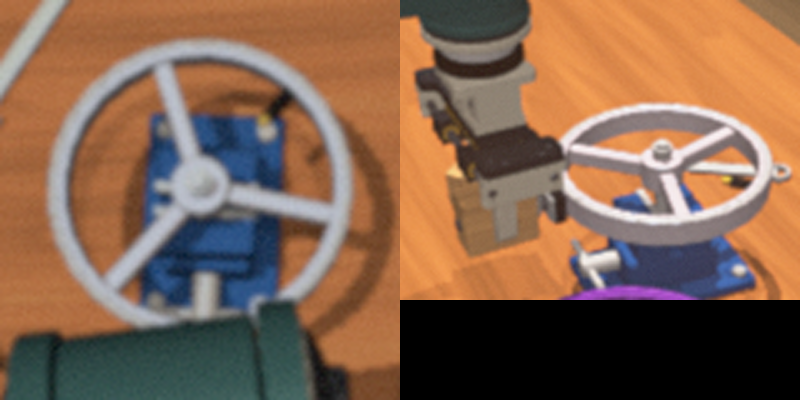

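Final view: the pad sits on the rim's near side at rim height (side crop about (555,205)), the block is level, and the valve is unmoved at the upper right. The push is steady at about 8.6 N, so I hand in.

```bash
python3 -c "
from bench import *
print(job_done()); s=read_state(); print(s['force'],s['tcp_pos'],s['clock'])"
```

```text
the job is handed in; nothing more can be done
None
the job is handed in; nothing more can be done
```

The job is handed in: the wheel made one full anticlockwise turn, and the arm finished holding the larger brake block against the rim, pushing towards the hub. It took about 16 s of the 69 s allowed.

- **Turn:** I pushed a spoke round with the shut fingers. The valve ended within about 0.5° of where it started. The wrist camera gave -44.4° after the turn against -44.0° before. The top camera gave -44.7° after the turn and -44.6° with the pad pressed, against -44.3° at the start. The spokes agreed within about 1°.
- **Press:** The pad touched the rim where I expected, on the robot's side of the wheel. I pressed about 9.5 mm past first contact, and the mean push read 8.6 N, which fits about half of the spring's travel. Single readings ranged from about 7.9 N up.
- **Two small disagreements:**
  - The cameras differed by 2–4 mm on the hub's position, so the line of push could be a millimetre or two off-centre. The wheel did not turn under the press.
  - The vertical force drifted from about -2 N to about 0 N during the press, probably the rim carrying part of the block's weight. The block still looked level in the side view.

The tub, spanner and pedal were not touched.

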